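# Unload the wafer inspection stage

## Task

Unload the inspection stage: first take the loose lenses off the black stage plate and stand every one upright in the square white tray, however many there are. Then on the control box press fully the round key, the cross-shaped key and the bar key, in that order and one at a time; slide the clamp jaw fully open by its tab, lift the carrier out by its bar and set it flat in the rectangular steel tray. Leave the stage ready: slide the empty jaw fully closed again, then press the square key and last the round key once more, and do not disturb the other things on the bench.

Things in the scene. Friction and masses are not known exactly. Their poses are not given: they have to be found in the camera images.
- stage: Fixed black stage plate, 200 mm (x) by 330 mm (y from -180 to +150 mm), 10 mm thick, on the table. Origin at its underside; x and y along the plate. The clamp is at its +y half: a fixed stop (y 132 to 150 mm, 40 mm high), low side guides (26 mm high, at x = +-68 mm), and the sliding jaw. The +y end is the stop; the lenses stand on the -y half.
- jaw (a joint): The clamp's sliding aluminium jaw on the stage: 0 closed on the carrier, 0.055 (m) fully open; it slides towards the stage's -y. Stays where it is left (about 3 N to move). Block 130 mm (x) by 25 mm, 33 mm high (y 14 to 39 mm in the stage frame when closed); its 8 mm lip reaches 12 mm over the carrier's edge.
- jaw_tab (a point): Middle of the top of the upright tab on the jaw: the tab is 50 mm long (stage x), 14 mm thick (stage y) and 39 mm high, its top 75 mm above the mat, its foot (the lip's top) 36 mm above the mat.
- carrier: Loose aluminium carrier plate with chips on it, 120 (x) x 90 (y) x 14 mm, 0.45 kg, with an upright steel lifting bar along its middle: 60 mm long (x), 16 mm thick (y), top 50 mm above the plate's underside. Origin at the centre of the underside. At the start it lies clamped on the stage.
- keypad: Fixed white control box, 80 (x) x 250 (y) x 40 mm high, origin under its centre, with four keys in one row along y.
- lens_tray: Fixed white square open tray, 160 x 160 mm outside, 20 mm high, walls and floor 4 mm. Origin under its centre.
- carrier_tray: Fixed steel rectangular open tray, 170 (x) x 140 (y) mm outside, 20 mm high, walls and floor 4 mm. Origin under its centre.
- lens1: Loose objective lens: steel cylinder 48 mm diameter, 48 mm high, with a dark nose 32 mm diameter and 10 mm high on top, 0.22 kg. Origin at the centre of its foot, z up along its axis. Starts upright on the stage; may be absent (None).
- lens2: Loose objective lens: steel cylinder 48 mm diameter, 48 mm high, with a dark nose 32 mm diameter and 10 mm high on top, 0.22 kg. Origin at the centre of its foot, z up along its axis. Starts upright on the stage; may be absent (None).
- lens3: Loose objective lens: steel cylinder 48 mm diameter, 48 mm high, with a dark nose 32 mm diameter and 10 mm high on top, 0.22 kg. Origin at the centre of its foot, z up along its axis. Starts upright on the stage; may be absent (None).
- lens4: Loose objective lens: steel cylinder 48 mm diameter, 48 mm high, with a dark nose 32 mm diameter and 10 mm high on top, 0.22 kg. Origin at the centre of its foot, z up along its axis. Starts upright on the stage; may be absent (None).
- key_bar (a joint): Key of the control box: bar, 50 x 18 mm, long across the box; its centre lies at x = 0, y = +87 mm in the box's frame, its top 50 mm above the mat (10 mm above the box) when not pressed. Its joint reads 0 up, 0.006 (m) fully pressed; it springs back. About 5 N presses it fully.
- key_round (a joint): Key of the control box: disc, 32 mm diameter; its centre lies at x = 0, y = +29 mm in the box's frame, its top 50 mm above the mat (10 mm above the box) when not pressed. Its joint reads 0 up, 0.006 (m) fully pressed; it springs back. About 5 N presses it fully.
- key_square (a joint): Key of the control box: square, 30 x 30 mm; its centre lies at x = 0, y = -29 mm in the box's frame, its top 50 mm above the mat (10 mm above the box) when not pressed. Its joint reads 0 up, 0.006 (m) fully pressed; it springs back. About 5 N presses it fully.
- key_cross (a joint): Key of the control box: plus-shaped, 36 mm across, arms 12 mm wide; its centre lies at x = 0, y = -87 mm in the box's frame, its top 50 mm above the mat (10 mm above the box) when not pressed. Its joint reads 0 up, 0.006 (m) fully pressed; it springs back. About 5 N presses it fully.
- wash_bottle: Bystander: loose plastic bottle, 60 mm diameter, 140 mm high. Not to be disturbed.
- jar: Bystander: loose brown jar, 60 mm diameter, 70 mm high. Not to be disturbed.
- screwdriver: Bystander: loose screwdriver, 170 mm long, lying. Not to be disturbed.
- wafer_case: Bystander: loose closed grey wafer case, 120 x 120 x 40 mm. Not to be disturbed.
- tweezers: Bystander: loose tweezers, 130 mm long, lying. Not to be disturbed.
- dish: Bystander: loose shallow glass dish, 90 mm diameter, 20 mm high. Not to be disturbed.
- lens_cap: Bystander: loose black cap, 60 mm diameter, 22 mm high. Not to be disturbed.
Mind the look-alikes: they are no part of the job. Leave any purple or yellow look-alike of the lens3 alone.

How it is judged:
On the way, in this order (a step that is already met when the one before it is completed fails the run):
1. every lens stands upright in the square white tray, released (x of lens1 in the frame of lens_tray between -0.062 and 0.062 m and y of lens1 in the frame of lens_tray between -0.062 and 0.062 m and z of each of lens1, lens2, lens3, lens4 in the frame of lens_tray below 0.012 m and angle between each of lens1, lens2, lens3, lens4's own z axis and vertical below 0.15 rad and contact force between the fingers and lens1 below 0.3 N and x of lens2 in the frame of lens_tray between -0.062 and 0.062 m and y of lens2 in the frame of lens_tray between -0.062 and 0.062 m and contact force between the fingers and lens2 below 0.3 N and x of lens3 in the frame of lens_tray between -0.062 and 0.062 m and y of lens3 in the frame of lens_tray between -0.062 and 0.062 m and contact force between the fingers and lens3 below 0.3 N and x of lens4 in the frame of lens_tray between -0.062 and 0.062 m and y of lens4 in the frame of lens_tray between -0.062 and 0.062 m and contact force between the fingers and lens4 below 0.3 N), for 0.2 s.
2. the round key is pressed (value of joint key_round above 0.004 m), for 0.05 s.
3. the cross key is pressed (value of joint key_cross above 0.004 m), for 0.05 s.
4. the bar key is pressed (value of joint key_bar above 0.004 m), for 0.05 s.
5. the jaw is slid fully open (value of joint jaw above 0.045 m), for 0.2 s.
6. the carrier lies flat in the steel tray, released (x of carrier in the frame of carrier_tray between -0.05 and 0.05 m and y of carrier in the frame of carrier_tray between -0.045 and 0.045 m and z of carrier in the frame of carrier_tray below 0.011 m and angle between carrier's own z axis and vertical below 0.06 rad and contact force between the fingers and carrier below 0.3 N), for 0.2 s.
7. the empty jaw is slid closed again (value of joint jaw below 0.01 m), for 0.2 s.
8. the square key is pressed (value of joint key_square above 0.004 m), for 0.05 s.
9. the round key is pressed again (value of joint key_round above 0.004 m), for 0.05 s.
At the end, for the whole second after the job is handed in: Every lens present stands upright (within 0.15 rad) on the floor of the square white tray, the carrier lies flat (within 0.06 rad) on the floor of the steel tray, all released and at rest, the jaw is closed to within 11 mm and no key is held down (all of step 1 and all of step 6 and value of joint jaw below 0.011 m and linear speed of each of carrier, lens1, lens2, lens3, lens4 below 0.02 m/s and value of joint each of key_bar, key_round, key_square, key_cross below 0.002 m); the robot touches nothing.
It fails at once if two keys pressed at once (value of joint each of key_round, key_bar above 0.003 m or value of joint each of key_square, key_bar above 0.003 m or value of joint each of key_square, key_round above 0.003 m or value of joint each of key_cross, key_bar above 0.003 m or value of joint each of key_cross, key_round above 0.003 m or value of joint each of key_cross, key_square above 0.003 m).
It fails at once if a key pressed while a lens is still out of the white tray (value of joint any of key_bar, key_round, key_square, key_cross above 0.004 m and horizontal distance between any of lens1, lens2, lens3, lens4 and lens_tray above 0.14 m).
It fails at once if the square key pressed before the carrier is in its tray (value of joint key_square above 0.004 m and horizontal distance between carrier and carrier_tray above 0.07 m).
It fails at once if a bystander moved by more than 30 mm (distance of any of wash_bottle, jar, screwdriver, wafer_case, tweezers, dish, lens_cap from where it was at the start of the episode above 0.03 m).
Of lens1, lens2, lens3, lens4 only 2 to 4 are there at a start; the rules pass over those that are not, and their reading is None.
At some moment in a run one of lens1, lens2, lens3, lens4 may be knocked a few centimetres aside while the robot is not near it.
It also fails if it takes over 192 s, if anything falls off the work surface, if the arm or the gripper's body presses on something with over 40 N, if the wrist force passes 120 N, or if a joint passes its speed limit or range.

## Robot

A 6-joint arm with a two-finger parallel gripper is mounted at the origin on the work surface. World frame = base frame: x ahead of the robot, y to its left, z up, the work surface at z = 0. Lengths are in m, angles in rad, forces in N, time in s.
With the tool pointing down it reaches from about 0.25 to 0.725 m from the base axis. Payload 4 kg.
Tool frame: the origin (TCP) lies at the very end of the fingers, on their centre line; the grasp point (between the pads) lies 19 mm behind it; z points along the fingers, y is the line along which they close (so a half turn about z gives the same grasp; the last joint's range is limited). The gripper opens to 85 mm and grips with 20 to 120 N. Pads are 22 mm wide; open, the fingers measure 114 mm over their backs; the gripper's body (76 mm by 85 mm) begins 54 mm behind the grasp point. The pads swing forward as they close: fully open they stand 13 mm farther back than shut.
Start: joints at [-1.186, 0.241, 0.005, 1.335, 0, 1.571], TCP at [0.188, -0.463, 0.231] pointing down, gripper open.
Joint ranges: [-2.72, 2.72], [-1.05, 1.87], [-1.09, 1.28], [-1.99, 2.15], [-1.42, 1.44], [-3.14, 3.14]. Speed limits (rad/s): [2.79, 2.79, 3.14, 3.14, 3.14, 3.14].

## Interface

Orientations are given as a unit quaternion [x, y, z, w].
In Python, from workcell import * gives the robot as it stands. The module is installed in compiled form; this text tells all that it offers.
- The arm moves only by the tool send_rows, never from a script. Its argument "steps" is text: rows parted by semicolons, each of 7 numbers parted by spaces: the opening, from -1 (shut) to 1 (fully open), then the shift along the world's x, y, z in m, then the turn, a rotation vector about the world's x, y, z in rad. A call has exactly 5 rows; each row shifts and turns the commanded pose from where the row before left it; what a row does not reach is not made up. A row lasts 1/12 s, in which the tool goes at most 41.7 mm and 7.16 degrees, less where a joint would pass 70% of its speed; a pose out of reach is approached as far as the arm can. A call is refused whole if a number of a shift passes 0.0417 or a number of a turn 0.125, either way. A call with a gripper value outside its range is refused whole. The fingers move at their own pace and stop on an object; the grip force is fixed at half the most. Time passes only in rows, so rows that do not move let the fingers close, or fill a call up. It gives the time, the measured TCP pose, the force, the opening and the grip force at its end, in the units of the state.
- get_obs(): the state, without advancing time (a new reading comes with each control period).
- camera(name): name is "scene" or "top"; returns a dict with "frame" (400x640x3 uint8, red, green, blue), "range_z" (400x640 float32, m along the optical axis (not along the pixel's ray), 0 where there is no reading), "camera_matrix" (3x3 intrinsics, pixels), "extrinsics" (4x4, takes a point from world to camera coordinates). Camera axes: x right, y down, z forward; pixel columns grow to the right and rows downward; lengths in m; the calibration is good to about 2 mm. A picture is of the moment at which its call begins.
- job_done(): hands the job in; it is judged then, once.
The state is a dict: "clock": time; "joint_pos": joint angles; "joint_vel": joint speeds; "tau": joint torques, N m; "eef_pos": TCP position; "tool_rot": TCP orientation; "ft_force": force on the tool from outside, world axes, zero at the start; "ft_torque": the same for the moment, N m; "grip_width": finger opening in m; "grasp_force": force on a finger pad.
Only numpy, scipy, OpenCV 4.12 (cv2) and the standard library are available. Lean on these libraries where they do the work, as an engineer would, in place of code of your own. Each camera call takes 0.05 s, during which the arm holds its last target. There are 200 camera calls.

## Working session

There is one attempt and no reset: what is moved stays moved. The work goes in short steps, Python scripts to look and compute and a tool call to move; the robot and the scene stay as the last step left them, time stands still between calls to the robot, and variables do not carry over. Pictures are saved under pics/ and viewed, at most 14 in all, crops included, and the job is handed in when it is done.

Besides the shell and the picture viewer there is one more tool, called after "Call:" in YAML: its name, and indented under it one key for each argument. send_rows: Moves the arm, as the interface text tells. Its arguments: {"type":"object","properties":{"steps":{"type":"string"}},"required":["steps"]}

```bash
mkdir -p pics; cat > h.py <<'E'
from workcell import *
import numpy as np, cv2
def cam(n):
    c=camera(n); return c
def proj(c,p):
    q=c["extrinsics"]@np.r_[p,1]; u=c["camera_matrix"]@q[:3]; return u[:2]/u[2]
def ray(c,uv,z):
    E=c["extrinsics"];R=E[:3,:3];t=E[:3,3]
    o=-R.T@t; d=R.T@np.linalg.inv(c["camera_matrix"])@np.r_[uv,1.]
    return o+d*(z-o[2])/d[2]
def cloud(c):
    Z=c["range_z"];K=c["camera_matrix"];v,u=np.indices(Z.shape)
    P=np.stack([(u-K[0,2])/K[0,0]*Z,(v-K[1,2])/K[1,1]*Z,Z],-1)
    E=c["extrinsics"]; W=(P-E[:3,3])@E[:3,:3]; W[Z<=0]=np.nan; return W
def save(c,n): cv2.imwrite("pics/"+n,c["frame"][...,::-1])
E
python3 - <<'E'
from h import *
for n in("top","scene"):
    c=cam(n);save(c,n+"0.png");print(n,c["camera_matrix"].tolist(),np.round(c["extrinsics"],3).tolist())
o=get_obs();print(o)
E
```

```text
top [[402.4578567360386, 0.0, 319.44688328493186], [0.0, 402.4578567360386, 199.72830063684037], [0.0, 0.0, 1.0]] [[-0.001, -1.0, -0.004, -0.014], [-0.994, 0.001, -0.108, 0.559], [0.108, 0.004, -0.994, 1.397], [0.0, 0.0, 0.0, 1.0]]
scene [[472.0302231390652, 0.0, 319.0027245125264], [0.0, 472.0302231390652, 195.61681509988287], [0.0, 0.0, 1.0]] [[-0.067, 0.998, -0.009, 0.057], [0.53, 0.028, -0.848, -0.218], [-0.845, -0.062, -0.531, 1.991], [0.0, 0.0, 0.0, 1.0]]
{'clock': 0.1, 'joint_pos': array([-1.18603491e+00,  2.41342989e-01,  3.84969159e-03,  1.33519906e+00,
       -1.52978319e-05,  1.57076957e+00]), 'joint_vel': array([ 0.00060341, -0.00098252,  0.00432725, -0.00024905,  0.00010943,
        0.00064371]), 'tau': array([-3.83665929e-04, -3.73136902e+01,  2.53011256e+01,  1.08010488e-02,
       -4.27274199e-05, -5.08220538e-06]), 'eef_pos': array([ 0.18745078, -0.46291747,  0.23049577]), 'tool_rot': array([ 9.81548834e-01,  1.91209276e-01, -1.88752142e-04, -9.29065312e-04]), 'ft_force': array([-0.76440295, -0.05248177,  0.11376354]), 'ft_torque': array([ 0.04777702,  0.00664053, -0.03955295]), 'grasp_force': 0.0, 'grip_width': 0.08573617642637302}
```

View pics/top0.png

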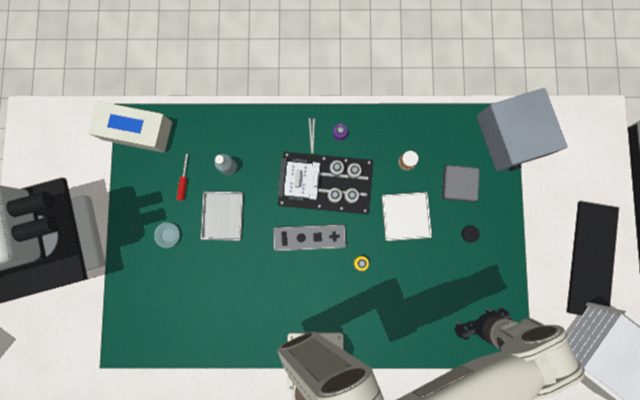

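View pics/scene0.png

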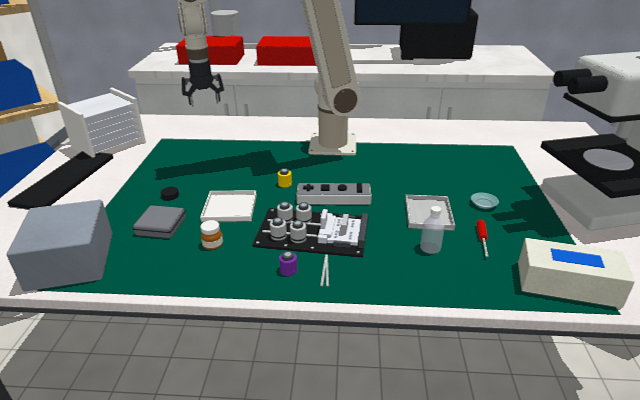

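Top view: four steel lenses stand on the black stage at about (337,167), (354,170), (334,195), (352,195). Look-alikes are the purple lens at (340,131) and the yellow one at (361,264), and both are off the plate. The other round things are the jar (409,160), the cap (471,234) and the dish (167,235). The white tray is at (407,216), the steel tray at (222,216), the keypad at (310,237) and the carrier with its clamp at (301,180). I choose the four grey lenses on the plate and will check them in a crop.

```bash
python3 - <<'E'
from h import *
c=cam("top"); W=cloud(c); f=c["frame"]; 
crop=f[140:260,190:450]; cv2.imwrite("pics/crop1.png",cv2.resize(crop[...,::-1],None,fx=3,fy=3,interpolation=cv2.INTER_CUBIC))
z=W[...,2]
# table check
print("mat z",np.nanmedian(z[280:330,200:280]))
hsv=cv2.cvtColor(f,cv2.COLOR_RGB2HSV)
green=((hsv[...,0]>60)&(hsv[...,0]<100)&(hsv[...,1]>80))
m=(~green).astype(np.uint8); m[:105]=0;m[275:]=0;m[:,:110]=0;m[:,520:]=0
n,l,s,ce=cv2.connectedComponentsWithStats(m)
for i in range(1,n):
    if s[i,4]<40: continue
    k=l==i
    cn=cv2.findContours(k.astype(np.uint8),0,cv2.CHAIN_APPROX_NONE)[0][0][:,0,:]
    h=np.nanpercentile(z[k],[50,95])
    zz=h[0]
    P=np.array([ray(c,p,h[0])[:2] for p in cn],np.float32)
    (cx,cy),(w,hh),a=cv2.minAreaRect(P*1000)
    print(np.round(ce[i]),s[i,4],"h",np.round(h,3),"rect",round(cx),round(cy),round(w),round(hh),round(a,1),"rgb",np.median(f[k],0))
# raised points on stage
for lo,hi in((0.03,0.047),(0.05,0.062),(0.062,0.085)):
    k=((z>lo)&(z<hi)).astype(np.uint8);k[:145]=0;k[260:]=0;k[:,200:][:, 180:]=0;k[:,:180]=0
    n,l,s,ce=cv2.connectedComponentsWithStats(k)
    for i in range(1,n):
        if s[i,4]>8: q=W[l==i]; print(lo,s[i,4],np.round(ce[i]),np.round(np.nanmedian(q,0),4),np.round(np.ptp(q,0),3))
E
```

```text
mat z 0.0009112572659170805
[138. 129.] 2409 h [0.089 0.095] rect 746 602 293 216 3.2 rgb [188. 194. 205.]
[502. 134.] 2220 h [0.124 0.133] rect 759 -620 144 224 89.9 rgb [106.5 112.5 118.5]
[324. 181.] 5106 h [0.013 0.066] rect 691 -40 331 332 84.3 rgb [82. 85. 87.]
[340. 131.] 201 h [0.048 0.062] rect 801 -87 54 56 44.2 rgb [ 99.  70. 121.]
[408. 160.] 330 h [0.065 0.073] rect 693 -325 61 76 44.9 rgb [218.5 219.  211.5]
[182. 182.] 301 h [0.018 0.028] rect 645 477 33 174 83.9 rgb [144.  52.  45.]
[225. 164.] 358 h [0.093 0.142] rect 676 310 87 58 45.4 rgb [108. 123. 124.]
[460. 183.] 1223 h [0.039 0.044] rect 617 -513 127 123 84.6 rgb [127. 129. 133.]
[222. 215.] 2045 h [0.005 0.02 ] rect 506 338 150 177 88.6 rgb [201. 203. 200.]
[406. 216.] 2228 h [0.004 0.02 ] rect 502 -326 170 170 4.0 rgb [236. 235. 231.]
[167. 235.] 509 h [0.01  0.021] rect 437 530 89 86 2.5 rgb [125. 155. 153.]
[309. 237.] 1780 h [0.041 0.052] rect 427 21 85 254 2.6 rgb [137. 139. 143.]
[470. 234.] 218 h [0.022 0.027] rect 439 -546 57 53 90.0 rgb [42. 43. 45.]
[361. 263.] 216 h [0.048 0.061] rect 338 -157 53 5
[... 825 characters left out ...]
5.] [0.4337 0.1114 0.0529] [0.028 0.018 0.007]
0.05 22 [334. 236.] [ 0.4301 -0.0648  0.0518] [0.034 0.014 0.005]
0.05 34 [301. 237.] [0.4267 0.0493 0.0521] [0.028 0.028 0.007]
0.05 28 [317. 236.] [ 0.4301 -0.006   0.0524] [0.024 0.028 0.006]
0.05 11 [283. 243.] [0.4061 0.1113 0.0521] [0.014 0.007 0.002]
0.062 32 [229. 167.] [0.6666 0.2943 0.0737] [0.04  0.035 0.022]
0.062 67 [337. 166.] [ 0.672  -0.0757  0.0681] [0.029 0.031 0.011]
0.062 76 [354. 169.] [ 0.6619 -0.1352  0.0679] [0.035 0.035 0.015]
0.062 57 [315. 179.] [0.6265 0.0007 0.0741] [0.046 0.014 0.015]
0.062 67 [335. 194.] [ 0.5744 -0.0684  0.0684] [0.031 0.028 0.015]
0.062 68 [352. 194.] [ 0.5739 -0.1268  0.0686] [0.031 0.032 0.014]
```

View pics/crop1.png

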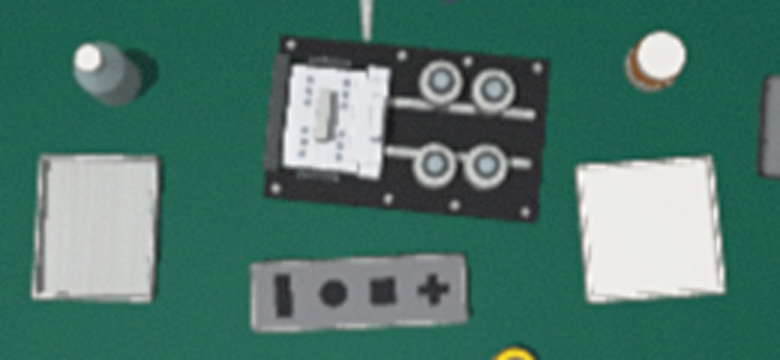

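The crop confirms four steel lenses with dark noses on the plate and no purple or yellow look-alike among them. The jaw is at crop (375,122), the carrier bar at (326,112), and the keys in order are bar (284,297), round (333,294), square (383,291) and cross (433,289). Next I refine the poses.

```bash
cat >> h.py <<'E'
def comps(m,amin=8):
    n,l,s,ce=cv2.connectedComponentsWithStats(m.astype(np.uint8))
    return [(l==i,s[i],ce[i]) for i in range(1,n) if s[i,4]>=amin]
def rect(c,k,z):
    cn=max(cv2.findContours(k.astype(np.uint8),0,cv2.CHAIN_APPROX_NONE)[0],key=len)[:,0,:]
    return cv2.minAreaRect(np.array([ray(c,p,z)[:2]*1000 for p in cn],np.float32))
def lenses(c,zlo=0.056,zhi=0.075,box=(0.40,0.77,-0.42,-0.03)):
    W=cloud(c);m=(W[...,2]>zlo)&(W[...,2]<zhi)&(W[...,0]>box[0])&(W[...,0]<box[1])&(W[...,1]>box[2])&(W[...,1]<box[3])
    return [np.round((np.nanmin(W[k],0)+np.nanmax(W[k],0))/2,4)[:2].tolist()+[round(float(np.nanpercentile(W[k][:,2],90)),4),int(s[4])] for k,s,ce in comps(m)]
E
python3 - <<'E'
from h import *
np.set_printoptions(suppress=True)
t=cam("top");s=cam("scene")
for n,c in(("top",t),("scene",s)):
    print(n); f=c["frame"];W=cloud(c);hsv=cv2.cvtColor(f,cv2.COLOR_RGB2HSV)
    green=((hsv[...,0]>60)&(hsv[...,0]<100)&(hsv[...,1]>80))
    X,Y,Z=W[...,0],W[...,1],W[...,2]
    def box(x0,x1,y0,y1): return (X>x0)&(X<x1)&(Y>y0)&(Y<y1)
    ng=~green
    for nm,b,z in(("white",box(.40,.60,-.43,-.22),.02),("steel",box(.40,.61,.23,.44),.02),("pad",box(.36,.50,-.13,.17),.04)):
        k=max(comps(ng&b),key=lambda q:q[1][4])[0]; print(nm,np.round(np.hstack(rect(c,k,z)),1))
    # keys: dark on pad
    dark=(f.max(2)<75)&box(.375,.485,-.12,.15)&(Z>.04)
    for k,st,ce in comps(dark,10): print(" key",ce.round(1),st[4],ray(c,ce,.05)[:2].round(4))
    # stage dark plate
    pl=(Z>.004)&(Z<.018)&box(.5,.79,-.24,.16)&(f.max(2)<75)
    k=np.any([q[0] for q in comps(pl,30)],0);print("stage",np.round(np.hstack(rect(c,k,.01)),1))
    for nm,zl,zh,b in(("tab",.065,.085,box(.56,.70,-.04,.035)),("bar",.052,.07,box(.56,.70,.04,.09)),("carr",.015,.031,box(.52,.75,.0,.12)),("stop",.042,.06,box(.52,.75,.09,.14))):
        q=comps((Z>zl)&(Z<zh)&b)
        if q:
            k=max(q,key=lambda q:q[1][4])[0];P=W[k];print(nm,P.mean(0).round(4),np.round(np.hstack(cv2.minAreaRect((P[:,:2]*1000).astype(np.float32))),1))
    print("lens",lenses(c,.062))
    # nose circle
    o=-c["extrinsics"][:3,:3].T@c["extrinsics"][:3,3];print("campos",o.round(3))
E
```

```text
top
white [ 501.4 -322.5  168.5  168.1    4. ]
steel [504.6 333.8 148.4 175.3  88.7]
pad [426.8  21.5  85.1 254.3   2.5]
 key [283.9 238.1] 57 [0.4231 0.1085]
 key [317.2 236.9] 52 [ 0.4272 -0.0066]
 key [334.1 236.2] 38 [ 0.4295 -0.0652]
 key [300.8 237.4] 49 [0.4255 0.0501]
stage [624.7 -36.4 329.9 200.4  84.5]
tab [0.6277 0.0005 0.0743] [627.6   0.6  13.8  45.9  85.8]
bar [0.6354 0.0628 0.0596] [634.4  63.2  15.6  59.7  83.9]
carr [0.6338 0.069  0.0242] [634.5  66.  145.9 100.7   0.1]
stop [0.7021 0.1091 0.0432] [701.1 108.1   7.1  11.4  87.4]
lens [[0.701, -0.3301, 0.0727, 171], [0.6719, -0.076, 0.0707, 64], [0.663, -0.1387, 0.0715, 76], [0.573, -0.0668, 0.0718, 69], [0.5745, -0.1257, 0.0712, 63]]
campos [ 0.405 -0.02   1.449]
scene
white [1119.  -136.3  111.1  111.     0.8]
steel [1121.9  210.3  110.3  114.2   89.8]
pad [1099.6   45.2   78.8  154.3    0.6]
 key [359.1 187. ] 44 [0.431  0.1076]
 key [307.8 187.1] 44 [ 0.4408 -0.0652]
 key [324.8 187.1] 54 [ 0.4379 -0.008 ]
 key [341.9 187.2] 51 [0.4356 0.0498]
stage [632.5 -36.1 331.4 206.5  83.9]
tab [0.634  0.0011 0.0723] [630.3   1.   13.8  51.8  84. ]
bar [0.6393 0.0637 0.0582] [636.4  63.4  16.2  59.9  84.4]
carr [0.6503 0.0656 0.0229] [634.7  69.2  98.1 157.3  73.7]
lens [[0.5734, -0.1261, 0.0686, 52], [0.5735, -0.0662, 0.0687, 56], [0.6627, -0.1347, 0.0695, 65], [0.7036, -0.3292, 0.0709, 182], [0.6722, -0.0738, 0.0692, 64]]
campos [1.802 0.072 0.872]
```

Call:
send_rows:
  steps: "1 0.0258 0.0225 -0.002 0 0 0.0735;1 0.0258 0.0225 -0.002 0 0 0.0735;1 0.0258 0.0225 -0.002 0 0 0.0735;1 0.0258 0.0225 -0.002 0 0 0.0735;1 0.0258 0.0225 -0.002 0 0 0.0735"

```text
clock: 0.67
eef_pos: [0.3175, -0.3498, 0.2212]
tool_rot: [0.93, 0.369, 0.0, 0.0]
ft_force: [0.2, -0.8, -0.0]
grip_width: 0.0853
grasp_force: 0.0
```

Call:
send_rows:
  steps: "1 0.0258 0.0225 -0.005 0 0 0.0735;1 0.0258 0.0225 -0.005 0 0 0.0735;1 0.0258 0.0225 -0.005 0 0 0.0735;1 0.0258 0.0225 -0.005 0 0 0.0735;1 0.0258 0.0225 -0.005 0 0 0.0735"

```text
clock: 1.08
eef_pos: [0.4467, -0.2371, 0.1961]
tool_rot: [0.846, 0.533, -0.0, 0.0]
ft_force: [-0.2, 0.0, -0.4]
grip_width: 0.0852
grasp_force: 0.0
```

Call:
send_rows:
  steps: "1 0.0258 0.0225 -0.013 0 0 0.0735;1 0.0258 0.0225 -0.013 0 0 0.0735;1 0.0258 0.0225 -0.013 0 0 0.0735;1 0.0258 0.0225 -0.013 0 0 0.0735;1 0.0258 0.0225 -0.013 0 0 0.0735"

```text
clock: 1.5
eef_pos: [0.5757, -0.1246, 0.1305]
tool_rot: [0.735, 0.678, -0.0, -0.0]
ft_force: [1.1, -0.1, 0.5]
grip_width: 0.0856
grasp_force: 0.0
```

Call:
send_rows:
  steps: "1 0 0 0 0 0 0;1 0 0 0 0 0 0;1 0 0 0 0 0 0;1 0 0 0 0 0 0;1 0 0 0 0 0 0"

```text
clock: 1.92
eef_pos: [0.5743, -0.1271, 0.1322]
tool_rot: [0.737, 0.676, 0.0, 0.0]
ft_force: [0.5, -0.2, 0.6]
grip_width: 0.0857
grasp_force: 0.0
```

Call:
send_rows:
  steps: "1 0 0.001 -0.025 0 0 0;1 0 0 -0.025 0 0 0;1 0 0 -0.025 0 0 0;1 0 0 -0.021 0 0 0;1 0 0 -0.01 0 0 0"

```text
clock: 2.33
eef_pos: [0.5724, -0.1256, 0.0232]
tool_rot: [0.737, 0.676, -0.001, -0.001]
ft_force: [-0.7, -0.1, -0.2]
grip_width: 0.0848
grasp_force: 0.0
```

Call:
send_rows:
  steps: "1 0 0 0 0 0 0;-1 0 0 0 0 0 0;-1 0 0 0 0 0 0;-1 0 0 0 0 0 0;-1 0 0 0 0 0 0"

```text
clock: 2.75
eef_pos: [0.576, -0.1254, 0.0276]
tool_rot: [0.736, 0.677, 0.001, 0.002]
ft_force: [-0.6, -1.2, 6.5]
grip_width: 0.0466
grasp_force: 62.5
```

Call:
send_rows:
  steps: "-1 0 0 0 0 0 0;-1 0 0 0 0 0 0;-1 0 0 0 0 0 0;-1 0 0 0 0 0 0;-1 0 0 0 0 0 0"

```text
clock: 3.17
eef_pos: [0.576, -0.1254, 0.0276]
tool_rot: [0.736, 0.677, 0.001, 0.002]
ft_force: [-1.4, -1.4, 6.6]
grip_width: 0.0463
grasp_force: 62.4
```

Call:
send_rows:
  steps: "-1 0 0 0.028 0 0 0;-1 0 0 0.028 0 0 0;-1 0 0 0.028 0 0 0;-1 -0.014 -0.03 0 0 0 0;-1 -0.014 -0.03 0 0 0 0"

```text
clock: 3.58
eef_pos: [0.5493, -0.1847, 0.1125]
tool_rot: [0.735, 0.679, 0.002, 0.003]
ft_force: [-0.6, -1.1, -3.0]
grip_width: 0.0464
grasp_force: 62.4
```

Call:
send_rows:
  steps: "-1 -0.014 -0.03 0 0 0 0;-1 -0.014 -0.03 0 0 0 0;-1 -0.014 -0.03 0 0 0 0;-1 -0.014 -0.03 0 0 0 0;-1 -0.014 -0.03 0 0 0 0"

```text
clock: 4.0
eef_pos: [0.4759, -0.3362, 0.1097]
tool_rot: [0.736, 0.677, 0.0, 0.0]
ft_force: [1.0, 1.6, -2.9]
grip_width: 0.0465
grasp_force: 62.4
```

Call:
send_rows:
  steps: "-1 -0.01 -0.028 0 0 0 0;-1 0 0 0 0 0 0;-1 0 0 0 0 0 0;-1 0 0 0 0 0 0;-1 0 0 0 0 0 0"

```text
clock: 4.42
eef_pos: [0.467, -0.3619, 0.1093]
tool_rot: [0.736, 0.677, 0.0, -0.0]
ft_force: [0.0, 1.5, -1.9]
grip_width: 0.0467
grasp_force: 62.4
```

Call:
send_rows:
  steps: "-1 0 0 -0.03 0 0 0;-1 0 0 -0.03 0 0 0;-1 0 0 -0.02 0 0 0;-1 0 0 -0.007 0 0 0;-1 0 0 0 0 0 0"

```text
clock: 4.83
eef_pos: [0.4663, -0.3607, 0.022]
tool_rot: [0.735, 0.678, -0.0, -0.002]
ft_force: [1.2, -1.1, -2.0]
grip_width: 0.0468
grasp_force: 63.7
```

Call:
send_rows:
  steps: "0.4 0 0 0 0 0 0;0.4 0 0 0 0 0 0;0.4 0 0 0 0 0 0;0.4 0 0 0 0 0 0;0.4 0 0 0.03 0 0 0"

```text
clock: 5.25
eef_pos: [0.4633, -0.36, 0.0473]
tool_rot: [0.736, 0.677, -0.001, -0.005]
ft_force: [-1.4, 0.6, -0.4]
grip_width: 0.0599
grasp_force: 0.0
```

Call:
send_rows:
  steps: "0.4 0 0 0.03 0 0 0;1 0 0 0.04 0 0 0;1 0.0167 0.032 0 0 0 0;1 0.0167 0.032 0 0 0 0;1 0.0167 0.032 0 0 0 0"

```text
clock: 5.67
eef_pos: [0.5179, -0.267, 0.1241]
tool_rot: [0.737, 0.676, 0.001, 0.002]
ft_force: [0.7, 0.0, -0.6]
grip_width: 0.0854
grasp_force: 0.0
```

```bash
python3 - <<'E'
from h import *
c=cam("scene");print(lenses(c,.052));o=get_obs();print(o["eef_pos"])
E
```

```text
[[0.4734, -0.3601, 0.0631, 61], [0.5792, -0.0655, 0.0681, 125], [0.6659, -0.1353, 0.0679, 148], [0.7015, -0.3302, 0.0708, 225], [0.6788, -0.0741, 0.0686, 146]]
[ 0.52073177 -0.26011563  0.12347422]
```

Call:
send_rows:
  steps: "1 0.0094 0.0333 0 0 0 0;1 0.0094 0.0333 0 0 0 0;1 0.0094 0.0333 0 0 0 0;1 0.0094 0.0333 0 0 0 0;1 0.0094 0.0333 0 0 0 0"

```text
clock: 6.13
eef_pos: [0.5642, -0.099, 0.1227]
tool_rot: [0.736, 0.677, 0.0, 0.0]
ft_force: [0.8, 0.5, -0.8]
grip_width: 0.0856
grasp_force: 0.0
```

Call:
send_rows:
  steps: "1 0.0094 0.0333 0 0 0 0;1 0 0 0 0 0 0;1 0 0 0 0 0 0;1 0 0 0 0 0 0;1 0 0 0 0 0 0"

```text
clock: 6.55
eef_pos: [0.5729, -0.0682, 0.1224]
tool_rot: [0.736, 0.676, -0.0, 0.0]
ft_force: [0.2, 0.3, 0.1]
grip_width: 0.0854
grasp_force: 0.0
```

Call:
send_rows:
  steps: "1 0 0.002 -0.03 0 0 0;1 0 0 -0.03 0 0 0;1 0 0 -0.025 0 0 0;1 0 0 -0.011 0 0 0;1 0 0 0 0 0 0"

```text
clock: 6.97
eef_pos: [0.5703, -0.0662, 0.0233]
tool_rot: [0.737, 0.676, -0.002, -0.002]
ft_force: [0.8, 0.5, 0.4]
grip_width: 0.0853
grasp_force: 0.0
```

Call:
send_rows:
  steps: "1 0 0 0 0 0 0;-1 0 0 0 0 0 0;-1 0 0 0 0 0 0;-1 0 0 0 0 0 0;-1 0 0 0 0 0 0"

```text
clock: 7.38
eef_pos: [0.5747, -0.0653, 0.0283]
tool_rot: [0.736, 0.677, 0.001, 0.001]
ft_force: [0.0, 0.0, 5.4]
grip_width: 0.0463
grasp_force: 62.0
```

Call:
send_rows:
  steps: "-1 0 0 0 0 0 0;-1 0 0 0.03 0 0 0;-1 0 0 0.03 0 0 0;-1 0 0 0.03 0 0 0;-1 0 0 0 0 0 0"

```text
clock: 7.8
eef_pos: [0.5773, -0.0655, 0.1231]
tool_rot: [0.736, 0.677, 0.004, 0.004]
ft_force: [1.7, -0.2, -1.9]
grip_width: 0.0466
grasp_force: 62.6
```

Call:
send_rows:
  steps: "-1 -0.0141 -0.0276 0 0 0 0;-1 -0.0141 -0.0276 0 0 0 0;-1 -0.0141 -0.0276 0 0 0 0;-1 -0.0141 -0.0276 0 0 0 0;-1 -0.0141 -0.0276 0 0 0 0"

```text
clock: 8.22
eef_pos: [0.5015, -0.2038, 0.1157]
tool_rot: [0.736, 0.677, -0.0, -0.0]
ft_force: [1.1, -0.2, -1.5]
grip_width: 0.0468
grasp_force: 62.6
```

Call:
send_rows:
  steps: "-1 -0.0141 -0.0276 0 0 0 0;-1 -0.0141 -0.0276 0 0 0 0;-1 -0.0141 -0.0276 0 0 0 0;-1 0 0 0 0 0 0;-1 0 0 0 0 0 0"

```text
clock: 8.63
eef_pos: [0.4592, -0.287, 0.1158]
tool_rot: [0.737, 0.676, -0.0, -0.001]
ft_force: [1.0, -0.3, -1.7]
grip_width: 0.0464
grasp_force: 62.6
```

Call:
send_rows:
  steps: "-1 0 0 -0.015 0 0 0;-1 0 0 -0.015 0 0 0;-1 0 0 0 0 0 0;-1 0 0 0 0 0 0;-1 0 0 0 0 0 0"

```text
clock: 9.05
eef_pos: [0.461, -0.2852, 0.0866]
tool_rot: [0.736, 0.678, 0.0, -0.0]
ft_force: [0.2, -1.3, -1.6]
grip_width: 0.0468
grasp_force: 62.6
```

Down 0.063, release, rise, then travel back towards lens B.

Call:
send_rows:
  steps: "-1 0 -0.001 -0.025 0 0 0;-1 0 0 -0.025 0 0 0;-1 0 0 -0.013 0 0 0;-1 0 0 0 0 0 0;-1 0 0 0 0 0 0"

```text
clock: 9.47
eef_pos: [0.461, -0.2868, 0.0239]
tool_rot: [0.736, 0.677, 0.0, 0.0]
ft_force: [0.2, 0.4, -1.8]
grip_width: 0.0466
grasp_force: 65.0
```

Call:
send_rows:
  steps: "0.4 0 0 0 0 0 0;0.4 0 0 0 0 0 0;0.4 0 0 0 0 0 0;0.4 0 0 0 0 0 0;0.4 0 0 0.03 0 0 0"

```text
clock: 9.88
eef_pos: [0.4568, -0.2847, 0.0491]
tool_rot: [0.736, 0.677, -0.001, -0.005]
ft_force: [-0.3, 0.6, -0.8]
grip_width: 0.0595
grasp_force: 0.0
```

Call:
send_rows:
  steps: "0.4 0 0 0.03 0 0 0;1 0 0 0.04 0 0 0;1 0.033 0.0248 0 0 0 0;1 0.033 0.0248 0 0 0 0;1 0.033 0.0248 0 0 0 0"

```text
clock: 10.3
eef_pos: [0.561, -0.2128, 0.1256]
tool_rot: [0.737, 0.676, 0.001, 0.002]
ft_force: [0.6, -0.7, 0.1]
grip_width: 0.0856
grasp_force: 0.0
```

```bash
python3 - <<'E'
from h import *
c=cam("scene");print(lenses(c,.062));print(lenses(c,.052));o=get_obs();print(o["eef_pos"])
E
```

```text
[[0.6623, -0.1351, 0.0688, 68], [0.7017, -0.33, 0.0709, 181], [0.6732, -0.0739, 0.0696, 66]]
[[0.4668, -0.3603, 0.0625, 57], [0.4666, -0.2856, 0.0624, 60], [0.6651, -0.1354, 0.0676, 147], [0.7017, -0.33, 0.0708, 223], [0.6783, -0.0743, 0.0687, 146]]
[ 0.56741325 -0.20703934  0.12478965]
```

Call:
send_rows:
  steps: "1 0.0256 0.0194 0 0 0 0;1 0.0256 0.0194 0 0 0 0;1 0.0256 0.0194 0 0 0 0;1 0.0256 0.0194 0 0 0 0;1 0 0 0 0 0 0"

```text
clock: 10.77
eef_pos: [0.6659, -0.1306, 0.1228]
tool_rot: [0.734, 0.679, 0.002, 0.001]
ft_force: [-0.2, 1.2, -0.2]
grip_width: 0.0854
grasp_force: 0.0
```

Call:
send_rows:
  steps: "1 0 0 -0.015 0 0 0;1 0 0 -0.015 0 0 0;1 0 0 0 0 0 0;1 0 0 0 0 0 0;1 0 0 0 0 0 0"

```text
clock: 11.18
eef_pos: [0.6618, -0.1354, 0.0941]
tool_rot: [0.736, 0.677, 0.0, 0.0]
ft_force: [0.2, -0.2, 0.5]
grip_width: 0.0852
grasp_force: 0.0
```

Call:
send_rows:
  steps: "1 0 0 -0.025 0 0 0;1 0 0 -0.025 0 0 0;1 0 0 -0.0185 0 0 0;1 0 0 0 0 0 0;1 0 0 0 0 0 0"

```text
clock: 11.6
eef_pos: [0.6613, -0.1352, 0.0249]
tool_rot: [0.736, 0.677, -0.0, -0.0]
ft_force: [0.2, -0.5, 1.0]
grip_width: 0.0852
grasp_force: 0.0
```

Call:
send_rows:
  steps: "-1 0 0 0 0 0 0;-1 0 0 0 0 0 0;-1 0 0 0 0 0 0;-1 0 0 0 0 0 0;-1 0 0 0 0 0 0"

```text
clock: 12.02
eef_pos: [0.6632, -0.1353, 0.0273]
tool_rot: [0.736, 0.677, 0.001, 0.002]
ft_force: [-0.3, 0.4, 5.6]
grip_width: 0.0467
grasp_force: 62.7
```

Call:
send_rows:
  steps: "-1 0 0 0.03 0 0 0;-1 0 0 0.03 0 0 0;-1 0 0 0.03 0 0 0;-1 0 0 0 0 0 0;-1 0 0 0 0 0 0"

```text
clock: 12.43
eef_pos: [0.6636, -0.1353, 0.1176]
tool_rot: [0.736, 0.677, 0.002, 0.002]
ft_force: [0.4, -0.6, -2.9]
grip_width: 0.0464
grasp_force: 62.4
```

Call:
send_rows:
  steps: "-1 -0.015 -0.0278 0 0 0 0;-1 -0.015 -0.0278 0 0 0 0;-1 -0.015 -0.0278 0 0 0 0;-1 -0.015 -0.0278 0 0 0 0;-1 -0.015 -0.0278 0 0 0 0"

```text
clock: 12.85
eef_pos: [0.5845, -0.2742, 0.1121]
tool_rot: [0.736, 0.677, -0.001, -0.002]
ft_force: [0.7, 1.1, -2.8]
grip_width: 0.0468
grasp_force: 62.5
```

Call:
send_rows:
  steps: "-1 -0.015 -0.0278 0 0 0 0;-1 -0.015 -0.0278 0 0 0 0;-1 -0.015 -0.0278 0 0 0 0;-1 0 0 0 0 0 0;-1 0 0 0 0 0 0"

```text
clock: 13.27
eef_pos: [0.5393, -0.3584, 0.1123]
tool_rot: [0.737, 0.676, -0.0, -0.002]
ft_force: [0.6, 0.4, -2.2]
grip_width: 0.0466
grasp_force: 62.5
```

Call:
send_rows:
  steps: "-1 0 0 -0.015 0 0 0;-1 0 0 -0.015 0 0 0;-1 0 0 0 0 0 0;-1 0 0 0 0 0 0;-1 0 0 0 0 0 0"

```text
clock: 13.68
eef_pos: [0.5421, -0.3564, 0.0846]
tool_rot: [0.736, 0.677, -0.0, -0.0]
ft_force: [-0.0, 0.6, -1.6]
grip_width: 0.0467
grasp_force: 62.5
```

Call:
send_rows:
  steps: "-1 0 -0.001 -0.025 0 0 0;-1 0 0 -0.025 0 0 0;-1 0 0 -0.011 0 0 0;-1 0 0 0 0 0 0;-1 0 0 0 0 0 0"

```text
clock: 14.1
eef_pos: [0.5421, -0.3581, 0.0241]
tool_rot: [0.736, 0.677, 0.0, -0.0]
ft_force: [-0.7, 0.4, -1.8]
grip_width: 0.0466
grasp_force: 63.9
```

Call:
send_rows:
  steps: "0.4 0 0 0 0 0 0;0.4 0 0 0 0 0 0;0.4 0 0 0 0 0 0;0.4 0 0 0 0 0 0;0.4 0 0 0.03 0 0 0"

```text
clock: 14.52
eef_pos: [0.5381, -0.3559, 0.0483]
tool_rot: [0.736, 0.677, -0.001, -0.005]
ft_force: [-0.1, 1.9, -0.8]
grip_width: 0.0595
grasp_force: 0.0
```

Call:
send_rows:
  steps: "0.4 0 0 0.03 0 0 0;1 0 0 0.04 0 0 0;1 0.0164 0.0352 0 0 0 0;1 0.0164 0.0352 0 0 0 0;1 0.0164 0.0352 0 0 0 0"

```text
clock: 14.93
eef_pos: [0.592, -0.2529, 0.126]
tool_rot: [0.737, 0.676, 0.001, 0.002]
ft_force: [-0.1, 0.5, -0.8]
grip_width: 0.0855
grasp_force: 0.0
```

```bash
python3 - <<'E'
from h import *
c=cam("scene");print(lenses(c,.062));print(lenses(c,.052));o=get_obs();print(o["eef_pos"])
E
```

```text
[[0.7005, -0.3295, 0.0705, 183], [0.6733, -0.0734, 0.0691, 63]]
[[0.4668, -0.357, 0.0621, 61], [0.4677, -0.2811, 0.0636, 35], [0.5476, -0.3576, 0.0623, 74], [0.7005, -0.3295, 0.0703, 225], [0.6784, -0.0741, 0.0683, 145]]
[ 0.59513175 -0.2444268   0.12525222]
```

Call:
send_rows:
  steps: "1 0.0164 0.0356 0 0 0 0;1 0.0164 0.0356 0 0 0 0;1 0.0164 0.0356 0 0 0 0;1 0.0164 0.0356 0 0 0 0;1 0.0164 0.0356 0 0 0 0"

```text
clock: 15.4
eef_pos: [0.6736, -0.0732, 0.1244]
tool_rot: [0.736, 0.677, 0.0, 0.0]
ft_force: [0.6, -0.3, 0.7]
grip_width: 0.0849
grasp_force: 0.0
```

Call:
send_rows:
  steps: "1 0 0 0 0 0 0;1 0 0 -0.015 0 0 0;1 0 0 -0.015 0 0 0;1 0 0 0 0 0 0;1 0 0 0 0 0 0"

```text
clock: 15.82
eef_pos: [0.672, -0.0748, 0.093]
tool_rot: [0.736, 0.677, -0.001, -0.001]
ft_force: [0.3, 0.6, 1.1]
grip_width: 0.0852
grasp_force: 0.0
```

Call:
send_rows:
  steps: "1 0 0 -0.025 0 0 0;1 0 0 -0.025 0 0 0;1 0 0 -0.0175 0 0 0;1 0 0 0 0 0 0;1 0 0 0 0 0 0"

```text
clock: 16.23
eef_pos: [0.6726, -0.0752, 0.0264]
tool_rot: [0.736, 0.677, -0.0, -0.0]
ft_force: [0.8, -0.9, 0.2]
grip_width: 0.0855
grasp_force: 0.0
```

Call:
send_rows:
  steps: "-1 0 0 0 0 0 0;-1 0 0 0 0 0 0;-1 0 0 0 0 0 0;-1 0 0 0 0 0 0;-1 0 0 0 0 0 0"

```text
clock: 16.65
eef_pos: [0.6744, -0.0749, 0.0288]
tool_rot: [0.736, 0.677, 0.001, 0.001]
ft_force: [-0.6, -0.2, 5.6]
grip_width: 0.0467
grasp_force: 62.8
```

Call:
send_rows:
  steps: "-1 0 0 0.03 0 0 0;-1 0 0 0.03 0 0 0;-1 0 0 0.03 0 0 0;-1 0 0 0 0 0 0;-1 0 0 0 0 0 0"

```text
clock: 17.07
eef_pos: [0.6748, -0.0749, 0.1191]
tool_rot: [0.736, 0.677, 0.002, 0.002]
ft_force: [0.3, -0.3, -3.2]
grip_width: 0.0466
grasp_force: 62.5
```

Call:
send_rows:
  steps: "-1 -0.0194 -0.0296 0 0 0 0;-1 -0.0194 -0.0296 0 0 0 0;-1 -0.0194 -0.0296 0 0 0 0;-1 -0.0194 -0.0296 0 0 0 0;-1 -0.0194 -0.0296 0 0 0 0"

```text
clock: 17.48
eef_pos: [0.5734, -0.2231, 0.1137]
tool_rot: [0.736, 0.677, -0.001, -0.002]
ft_force: [0.8, -0.0, -2.7]
grip_width: 0.0465
grasp_force: 62.6
```

```bash
python3 - <<'E'
from h import *
c=cam("top");print(lenses(c,.05));c=cam("scene");print(lenses(c,.05))
E
```

```text
[[0.5426, -0.3722, 0.0648, 41], [0.4558, -0.3772, 0.0647, 134], [0.4301, -0.0717, 0.0546, 28]]
[[0.4605, -0.3759, 0.0631, 86], [0.4687, -0.2938, 0.0622, 51], [0.5468, -0.3574, 0.0624, 89], [0.7034, -0.3297, 0.0707, 234]]
```

Call:
send_rows:
  steps: "-1 -0.0194 -0.0296 0 0 0 0;-1 -0.0194 -0.0296 0 0 0 0;-1 0 0 0 0 0 0;-1 0 0 0 0 0 0;-1 0 0 0 0 0 0"

```text
clock: 18.0
eef_pos: [0.5366, -0.2812, 0.1148]
tool_rot: [0.736, 0.677, -0.0, -0.001]
ft_force: [-0.2, 0.4, -1.7]
grip_width: 0.0461
grasp_force: 62.6
```

Call:
send_rows:
  steps: "-1 0 0 -0.015 0 0 0;-1 0 0 -0.015 0 0 0;-1 0 0 0 0 0 0;-1 0 0 0 0 0 0;-1 0 0 0 0 0 0"

```text
clock: 18.42
eef_pos: [0.5379, -0.281, 0.0865]
tool_rot: [0.735, 0.678, 0.0, -0.0]
ft_force: [-0.2, -0.7, -1.4]
grip_width: 0.0462
grasp_force: 62.6
```

Call:
send_rows:
  steps: "-1 0.003 0 -0.025 0 0 0;-1 0 0 -0.025 0 0 0;-1 0 0 -0.012 0 0 0;-1 0 0 0 0 0 0;-1 0 0 0 0 0 0"

```text
clock: 18.83
eef_pos: [0.5407, -0.2818, 0.0249]
tool_rot: [0.736, 0.677, 0.0, 0.0]
ft_force: [0.6, 0.1, -0.6]
grip_width: 0.0464
grasp_force: 65.0
```

Call:
send_rows:
  steps: "0.35 0 0 0 0 0 0;0.35 0 0 0 0 0 0;0.35 0 0 0 0 0 0;0.35 0 0 0 0 0 0;0.35 0 0 0.03 0 0 0"

```text
clock: 19.25
eef_pos: [0.5363, -0.2799, 0.0494]
tool_rot: [0.736, 0.677, -0.002, -0.005]
ft_force: [-0.8, 0.6, -1.0]
grip_width: 0.0575
grasp_force: 0.1
```

Call:
send_rows:
  steps: "0.35 0 0 0.03 0 0 0;-1 0 0 0.04 0 0 0;-1 -0.014 0.036 0 0 0 0;-1 -0.014 0.036 0 0 0 0;-1 -0.014 0.036 0 0 0 0"

```text
clock: 19.67
eef_pos: [0.4987, -0.1737, 0.126]
tool_rot: [0.737, 0.676, 0.001, 0.002]
ft_force: [1.0, 0.7, 0.1]
grip_width: 0.0096
grasp_force: 0.0
```

Call:
send_rows:
  steps: "-1 -0.012 0.036 0 0 0 0;-1 -0.012 0.036 0 0 0 0;-1 -0.012 0.036 0 0 0 0;-1 0 0 0 0 0 0;-1 0 0 0 0 0 0"

```text
clock: 20.08
eef_pos: [0.4619, -0.0644, 0.1251]
tool_rot: [0.735, 0.678, 0.0, 0.001]
ft_force: [-0.9, -0.4, 0.7]
grip_width: 0.0001
grasp_force: 0.0
```

```bash
python3 - <<'E'
from h import *
c=cam("top");print(lenses(c,.05));f=c["frame"];a=cv2.resize(f[180:260,350:450],None,fx=4,fy=4)
c=cam("scene");print(lenses(c,.05));f=c["frame"];b=cv2.resize(f[170:250,190:290],None,fx=4,fy=4)
cv2.imwrite("pics/tray.png",np.hstack([a,b])[...,::-1])
print(get_obs()["eef_pos"],get_obs()["grip_width"])
E
```

```text
[[0.7001, -0.3301, 0.0728, 184], [0.5429, -0.3596, 0.0648, 123], [0.5407, -0.2822, 0.0643, 114], [0.461, -0.2882, 0.064, 129], [0.4558, -0.3781, 0.0647, 136]]
[[0.4604, -0.3772, 0.0619, 82], [0.4668, -0.2876, 0.0625, 79], [0.5467, -0.3586, 0.0617, 92], [0.5442, -0.2794, 0.062, 91], [0.703, -0.3295, 0.0705, 236]]
[ 0.46305611 -0.06633412  0.125006  ] 7.507398208587156e-05
```

View pics/tray.png

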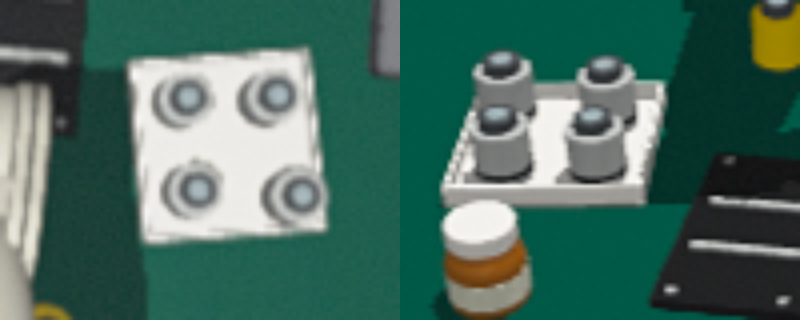

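All four lenses stand upright in the tray, at left-crop (183,98), (273,98), (195,190) and (295,198). The last one was knocked towards the corner but still stands inside the tray. Next come the keys.

Call:
send_rows:
  steps: "-1 -0.0094 0.0291 0 0 0 0;-1 -0.0094 0.0291 0 0 0 0;-1 -0.0094 0.0291 0 0 0 0;-1 -0.0094 0.0291 0 0 0 0;-1 0 0 -0.02 0 0 0"

```text
clock: 20.6
eef_pos: [0.4271, 0.0532, 0.1071]
tool_rot: [0.735, 0.678, 0.003, 0.001]
ft_force: [1.2, -0.0, 0.1]
grip_width: -0.0003
grasp_force: 0.0
```

Call:
send_rows:
  steps: "-1 0 0 -0.02 0 0 0;-1 0 0 -0.02 0 0 0;-1 0 0 0 0 0 0;-1 0 0 0 0 0 0;-1 0 0 0 0 0 0"

```text
clock: 21.02
eef_pos: [0.4258, 0.0497, 0.0651]
tool_rot: [0.737, 0.676, 0.0, 0.0]
ft_force: [0.2, 0.0, 0.1]
grip_width: -0.0001
grasp_force: 0.0
```

Call:
send_rows:
  steps: "-1 0 0 -0.013 0 0 0;-1 0 0 -0.013 0 0 0;-1 0 0 0 0 0 0;-1 0 0 0 0 0 0;-1 0 0 0 0 0 0"

```text
clock: 21.43
eef_pos: [0.4283, 0.0502, 0.0436]
tool_rot: [0.736, 0.677, 0.003, 0.003]
ft_force: [-8.2, -1.2, 30.9]
grip_width: 0.0
grasp_force: 15.1
```

Call:
send_rows:
  steps: "-1 0 0 0.015 0 0 0;-1 0 0 0.015 0 0 0;-1 0.001 -0.02875 0 0 0 0;-1 0.001 -0.02875 0 0 0 0;-1 0.001 -0.02875 0 0 0 0"

```text
clock: 21.85
eef_pos: [0.4296, -0.0371, 0.0705]
tool_rot: [0.736, 0.677, 0.002, 0.002]
ft_force: [1.5, 0.5, -0.2]
grip_width: 0.0001
grasp_force: 0.0
```

Call:
send_rows:
  steps: "-1 0.001 -0.02875 0 0 0 0;-1 0 0 0 0 0 0;-1 0 0 0 0 0 0;-1 0 0 0 0 0 0;-1 0 0 0 0 0 0"

```text
clock: 22.27
eef_pos: [0.429, -0.0641, 0.0689]
tool_rot: [0.736, 0.677, 0.0, 0.0]
ft_force: [0.3, 0.1, -0.2]
grip_width: 0.0002
grasp_force: 0.0
```

Call:
send_rows:
  steps: "-1 0 0 -0.015 0 0 0;-1 0 0 -0.013 0 0 0;-1 0 0 0 0 0 0;-1 0 0 0 0 0 0;-1 0 0 0 0 0 0"

```text
clock: 22.68
eef_pos: [0.4306, -0.0639, 0.0437]
tool_rot: [0.735, 0.678, 0.001, 0.002]
ft_force: [-5.3, -0.1, 23.8]
grip_width: -0.0002
grasp_force: 12.4
```

Call:
send_rows:
  steps: "-1 0 0 0.015 0 0 0;-1 0 0 0.015 0 0 0;-1 -0.0012 0.0346 0 0 0 0;-1 -0.0012 0.0346 0 0 0 0;-1 -0.0012 0.0346 0 0 0 0"

```text
clock: 23.1
eef_pos: [0.4252, 0.0411, 0.071]
tool_rot: [0.736, 0.677, 0.001, 0.0]
ft_force: [1.7, 0.4, -0.8]
grip_width: -0.0001
grasp_force: 0.0
```

Call:
send_rows:
  steps: "-1 -0.0012 0.0346 0 0 0 0;-1 -0.0012 0.0346 0 0 0 0;-1 0 0 0 0 0 0;-1 0 0 0 0 0 0;-1 0 0 0 0 0 0"

```text
clock: 23.52
eef_pos: [0.4221, 0.1092, 0.0703]
tool_rot: [0.735, 0.678, -0.0, 0.0]
ft_force: [-0.2, -0.4, 0.0]
grip_width: 0.0003
grasp_force: 0.0
```

Call:
send_rows:
  steps: "-1 0 0 -0.015 0 0 0;-1 0 0 -0.015 0 0 0;-1 0 0 0 0 0 0;-1 0 0 0 0 0 0;-1 0 0 0 0 0 0"

```text
clock: 23.93
eef_pos: [0.4243, 0.1083, 0.0437]
tool_rot: [0.737, 0.676, 0.002, 0.001]
ft_force: [-5.8, 0.3, 26.0]
grip_width: 0.0001
grasp_force: 12.8
```

Call:
send_rows:
  steps: "-1 0 0 0.04 0 0 0;-1 0 0 0.04 0 0 0;-1 0.0346 -0.013 0 0 0 0;-1 0.0346 -0.013 0 0 0 0;-1 0.0346 -0.013 0 0 0 0"

```text
clock: 24.35
eef_pos: [0.5281, 0.0677, 0.1222]
tool_rot: [0.736, 0.676, 0.001, 0.001]
ft_force: [1.1, 0.6, 0.0]
grip_width: 0.0001
grasp_force: 0.0
```

Call:
send_rows:
  steps: "-1 0.0346 -0.013 0 0 0 0;-1 0.0346 -0.013 0 0 0 0;-1 0.0346 -0.013 0 0 0 0;-1 0 0 0 0 0 0;-1 0 0 0 0 0 0"

```text
clock: 24.77
eef_pos: [0.6308, 0.0278, 0.1186]
tool_rot: [0.737, 0.675, -0.001, -0.001]
ft_force: [-1.0, -0.0, 0.3]
grip_width: -0.0001
grasp_force: 0.0
```

Call:
send_rows:
  steps: "-1 0 0 -0.01 0 0 0;-1 0 0 -0.01 0 0 0;-1 0 0 0 0 0 0;-1 0 0 0 0 0 0;-1 0 0 0 0 0 0"

```text
clock: 25.18
eef_pos: [0.6294, 0.0309, 0.1005]
tool_rot: [0.736, 0.677, -0.0, -0.0]
ft_force: [0.5, -0.2, -1.1]
grip_width: 0.0001
grasp_force: 0.0
```

```bash
python3 - <<'E'
from h import *
c=cam("scene");W=cloud(c);X,Y,Z=W[...,0],W[...,1],W[...,2]
m=(Z>.068)&(Z<.08)&(X>.56)&(X<.71)&(Y>-.05)&(Y<.02)
for k,s,ce in comps(m): print(ce,s[4],W[k].mean(0).round(4),np.hstack(cv2.minAreaRect((W[k][:,:2]*1000).astype(np.float32))).round(1))
f=c["frame"];cv2.imwrite("pics/jaw.png",cv2.resize(f[150:270,240:400],None,fx=4,fy=4)[...,::-1]);print(get_obs()["eef_pos"])
E
```

```text
[324.07692308 213.98076923] 52 [0.6319 0.0011 0.0726] [629.4   1.3  14.3  51.9  81.9]
[0.62990072 0.03091546 0.10094225]
```

View pics/jaw.png

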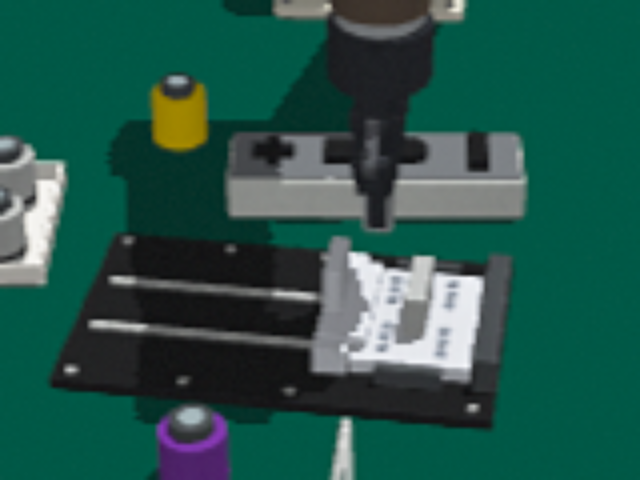

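The picture shows the shut fingers at (375,215), above the gap between the tab (340,270) and the carrier bar (415,290). I go down and push the tab towards -y.

Call:
send_rows:
  steps: "-1 0 0 -0.027 0 0 0;-1 0 0 -0.026 0 0 0;-1 0 0 0 0 0 0;-1 0 0 0 0 0 0;-1 -0.0008 -0.0085 0 0 0 0"

```text
clock: 25.65
eef_pos: [0.6303, 0.0233, 0.0488]
tool_rot: [0.735, 0.678, 0.001, 0.0]
ft_force: [1.8, -0.3, 0.1]
grip_width: -0.0
grasp_force: 0.0
```

Call:
send_rows:
  steps: "-1 -0.0008 -0.0085 0 0 0 0;-1 -0.0008 -0.0085 0 0 0 0;-1 -0.0008 -0.0085 0 0 0 0;-1 -0.0008 -0.0085 0 0 0 0;-1 -0.0008 -0.0085 0 0 0 0"

```text
clock: 26.07
eef_pos: [0.6263, -0.0214, 0.0486]
tool_rot: [0.736, 0.677, 0.001, 0.001]
ft_force: [-0.7, 2.7, 2.6]
grip_width: -0.0
grasp_force: 1.7
```

Call:
send_rows:
  steps: "-1 -0.0008 -0.0085 0 0 0 0;-1 -0.0008 -0.0085 0 0 0 0;-1 0 0 0 0 0 0;-1 0 0 0 0 0 0;-1 0 0 0 0 0 0"

```text
clock: 26.48
eef_pos: [0.6244, -0.0365, 0.0479]
tool_rot: [0.736, 0.677, 0.002, -0.001]
ft_force: [0.2, 7.3, 4.3]
grip_width: 0.0002
grasp_force: 3.6
```

Call:
send_rows:
  steps: "-1 0 -0.003 0 0 0 0;-1 0 0 0 0 0 0;-1 0 0 0 0 0 0;-1 0 0 0 0 0 0;-1 0 0 0 0 0 0"

```text
clock: 26.9
eef_pos: [0.6244, -0.0365, 0.048]
tool_rot: [0.735, 0.678, 0.003, -0.002]
ft_force: [0.9, 13.8, 5.7]
grip_width: -0.0001
grasp_force: 6.9
```

Call:
send_rows:
  steps: "-1 0 0.006 0 0 0 0;-1 0 0.006 0.03 0 0 0;-1 0 0 0.03 0 0 0;-1 0.002 0.03 0 0 0 0.12;-1 0.002 0.03 0 0 0 0.12"

```text
clock: 27.32
eef_pos: [0.6291, 0.0288, 0.1094]
tool_rot: [0.649, 0.761, 0.0, 0.002]
ft_force: [0.1, -0.6, -0.7]
grip_width: 0.0001
grasp_force: 0.0
```

```bash
python3 - <<'E'
from h import *
c=cam("scene");W=cloud(c);X,Y,Z=W[...,0],W[...,1],W[...,2]
for nm,a,b,y0,y1 in(("tab",.068,.08,-.09,-.03),("bar",.052,.063,.04,.09)):
  m=(Z>a)&(Z<b)&(X>.56)&(X<.71)&(Y>y0)&(Y<y1)
  for k,s,ce in comps(m): print(nm,ce,s[4],W[k].mean(0).round(4),np.hstack(cv2.minAreaRect((W[k][:,:2]*1000).astype(np.float32))).round(1))
print(get_obs()["eef_pos"])
E
```

```text
tab [306.46938776 212.69387755] 49 [ 0.6288 -0.0523  0.0732] [627.8 -52.8  13.3  55.2  85.5]
bar [344.84057971 219.85507246] 69 [0.6389 0.0638 0.0584] [635.4  63.9  15.7  64.7  85.1]
[0.6282954  0.03589426 0.10799378]
```

Call:
send_rows:
  steps: "0.18 0.001 0.006 0 0 0 0.12;0.18 0.002 0.006 0 0 0 0.12;0.18 0.002 0.006 0 0 0 0.12;0.18 0.002 0.005 0 0 0 0.12;0.18 0 0.005 0 0 0 0.12"

```text
clock: 27.78
eef_pos: [0.6342, 0.0579, 0.106]
tool_rot: [0.394, 0.919, -0.002, -0.001]
ft_force: [-0.0, -0.7, 1.0]
grip_width: 0.0502
grasp_force: 0.0
```

Call:
send_rows:
  steps: "0.18 0 0 0 0 0 0.12;0.18 0 0 0 0 0 0.12;0.18 0 0 0 0 0 0.12;0.18 0 0 0 0 0 0.12;0.18 0 0 0 0 0 0.12"

```text
clock: 28.2
eef_pos: [0.6338, 0.0576, 0.106]
tool_rot: [0.105, 0.994, -0.001, -0.001]
ft_force: [0.0, 0.4, -0.4]
grip_width: 0.0507
grasp_force: 0.0
```

Call:
send_rows:
  steps: "0.18 0 0 0 0 0 0.12;0.18 0 0 0 0 0 0;0.18 0 0 0 0 0 0;0.18 0 0 0 0 0 0;0.18 0 0 0 0 0 0"

```text
clock: 28.62
eef_pos: [0.6346, 0.0589, 0.107]
tool_rot: [0.048, 0.999, -0.0, -0.0]
ft_force: [0.0, -0.3, 0.2]
grip_width: 0.0501
grasp_force: 0.0
```

Call:
send_rows:
  steps: "0.18 0.001 0.0045 -0.02 0 0 0;0.18 0 0 -0.02 0 0 0;0.18 0 0 -0.02 0 0 0;0.18 0 0 -0.01 0 0 0;0.18 0 0 0 0 0 0"

```text
clock: 29.03
eef_pos: [0.6333, 0.0636, 0.0342]
tool_rot: [0.048, 0.999, -0.001, -0.003]
ft_force: [-1.0, 0.6, -0.9]
grip_width: 0.0503
grasp_force: 0.0
```

Call:
send_rows:
  steps: "0.18 0 0 -0.005 0 0 0;0.18 0 0 0 0 0 0;0.18 0 0 0 0 0 0;0.18 0 0 0 0 0 0;0.18 0 0 0 0 0 0"

```text
clock: 29.45
eef_pos: [0.6365, 0.064, 0.0334]
tool_rot: [0.047, 0.999, 0.0, 0.001]
ft_force: [0.1, -0.5, -0.1]
grip_width: 0.0504
grasp_force: 0.0
```

Call:
send_rows:
  steps: "-1 0 0 0 0 0 0;-1 0 0 0 0 0 0;-1 0 0 0 0 0 0;-1 0 0 0 0 0 0;-1 0 0 0 0 0 0"

```text
clock: 29.87
eef_pos: [0.6361, 0.0635, 0.0329]
tool_rot: [0.047, 0.999, -0.0, 0.0]
ft_force: [-1.3, -2.7, 3.6]
grip_width: 0.015
grasp_force: 61.1
```

Call:
send_rows:
  steps: "-1 0 0 0.012 0 0 0;-1 0 0 0.02 0 0 0;-1 0 0 0.03 0 0 0;-1 0 0 0.028 0 0 0;-1 0 0 0 0 0 0"

```text
clock: 30.28
eef_pos: [0.6391, 0.0647, 0.1288]
tool_rot: [0.047, 0.999, 0.001, 0.005]
ft_force: [2.3, 0.3, -2.9]
grip_width: 0.0151
grasp_force: 60.2
```

Call:
send_rows:
  steps: "-1 -0.024 0.028 0 0 0 0.015;-1 -0.024 0.028 0 0 0 0.015;-1 -0.024 0.028 0 0 0 0.015;-1 -0.024 0.028 0 0 0 0.015;-1 -0.0088 0.0396 0 0 0 0.013"

```text
clock: 30.7
eef_pos: [0.5255, 0.214, 0.1202]
tool_rot: [0.011, 1.0, -0.002, -0.004]
ft_force: [0.9, -0.2, -3.9]
grip_width: 0.0152
grasp_force: 60.0
```

Call:
send_rows:
  steps: "-1 -0.0088 0.0396 0 0 0 0;-1 -0.0088 0.0396 0 0 0 0;-1 -0.0088 0.0396 0 0 0 0;-1 0 0 0 0 0 0;-1 0 0 0 0 0 0"

```text
clock: 31.12
eef_pos: [0.5025, 0.3366, 0.1206]
tool_rot: [0.008, 1.0, -0.001, -0.001]
ft_force: [0.2, -1.1, -4.5]
grip_width: 0.0152
grasp_force: 60.5
```

Call:
send_rows:
  steps: "-1 0 0 -0.015 0 0 0;-1 0 0 -0.015 0 0 0;-1 0 0 0 0 0 0;-1 0 0 0 0 0 0;-1 0 0 0 0 0 0"

```text
clock: 31.53
eef_pos: [0.5048, 0.3334, 0.0924]
tool_rot: [0.011, 1.0, -0.0, -0.0]
ft_force: [0.1, -0.4, -5.2]
grip_width: 0.0149
grasp_force: 60.4
```

```bash
python3 - <<'E'
from h import *
c=cam("scene");f=c["frame"];cv2.imwrite("pics/carr.png",cv2.resize(f[150:270,380:540],None,fx=4,fy=4)[...,::-1]);print(get_obs()["eef_pos"],get_obs()["grip_width"])
E
```

```text
[0.50524832 0.33387035 0.09298393] 0.014919375187962679
```

View pics/carr.png

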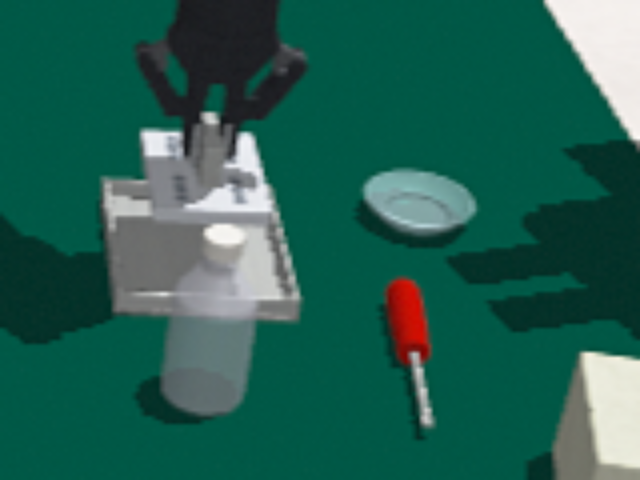

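The carrier hangs level at (205,180), squarely over the steel tray and clear of the bottle. I lower it and release.

Call:
send_rows:
  steps: "-1 0 0 -0.025 0 0 0;-1 0 0 -0.025 0 0 0;-1 0 0 -0.01 0 0 0;-1 0 0 -0.0045 0 0 0;-1 0 0 0 0 0 0"

```text
clock: 32.0
eef_pos: [0.5043, 0.3339, 0.0281]
tool_rot: [0.011, 1.0, -0.0, -0.0]
ft_force: [-0.4, 0.8, -4.6]
grip_width: 0.0151
grasp_force: 60.6
```

Call:
send_rows:
  steps: "-1 0 0 0 0 0 0;-1 0 0 0 0 0 0;0.18 0 0 0 0 0 0;0.18 0 0 0 0 0 0;0.18 0 0 0 0 0 0"

```text
clock: 32.42
eef_pos: [0.5056, 0.3351, 0.0292]
tool_rot: [0.011, 1.0, 0.001, 0.001]
ft_force: [-0.1, -0.4, 0.0]
grip_width: 0.0499
grasp_force: 0.0
```

Call:
send_rows:
  steps: "0.18 0 0 0 0 0 0;0.18 0 0 0.03 0 0 0;0.18 0 0 0.03 0 0 0;0.18 0 0 0.04 0 0 0;-1 0 -0.03 0 0 0 0"

```text
clock: 32.83
eef_pos: [0.5096, 0.3113, 0.1369]
tool_rot: [0.008, 1.0, 0.006, 0.007]
ft_force: [2.2, 1.0, 2.1]
grip_width: 0.0397
grasp_force: 0.0
```

```bash
python3 - <<'E'
from h import *
for n in("top","scene"):
  c=cam(n);W=cloud(c);X,Y,Z=W[...,0],W[...,1],W[...,2]
  for nm,a,b in(("bar",.044,.065),("plate",.013,.0235)):
    m=(Z>a)&(Z<b)&(X>.42)&(X<.59)&(Y>.26)&(Y<.40)
    for k,s,ce in comps(m,20): print(n,nm,s[4],W[k].mean(0).round(4),np.hstack(cv2.minAreaRect((W[k][:,:2]*1000).astype(np.float32))).round(1))
  if n=="top": W2=W[m]; A=np.c_[W2[:,:2],np.ones(len(W2))];print("slope",np.linalg.lstsq(A,W2[:,2],rcond=None)[0].round(4))
print(get_obs()["eef_pos"])
E
```

```text
top bar 36 [0.4868 0.334  0.0535] [487.4 335.   13.9  25.3  84.4]
top plate 37 [0.5774 0.2793 0.0182] [577.9 279.4  63.1  31.5  48. ]
top plate 372 [0.4954 0.32   0.0182] [504.7 332.1  83.5 119.7  88.2]
top plate 62 [0.4649 0.2722 0.019 ] [469.1 269.2  41.9 122.8  67.6]
slope [ 0.0003 -0.0019  0.0188]
scene bar 61 [0.5083 0.3352 0.0518] [503.  336.2  16.   62.7  89.3]
scene plate 85 [0.4738 0.2846 0.0177] [492.4 274.1  64.4 179.7  66.9]
scene plate 23 [0.4248 0.3797 0.0173] [424.7 378.5  39.1   8.4  89.6]
scene plate 245 [0.5077 0.3102 0.0169] [504.1 313.2  44.  128.5  88. ]
scene plate 99 [0.5002 0.3714 0.0169] [504.4 370.2 122.9  26.3   2.7]
[0.50618783 0.30287918 0.13108583]
```

Call:
send_rows:
  steps: "-1 0.008 -0.039 0 0 0 0;-1 0.008 -0.039 0 0 0 0;-1 0.012 -0.039 0 0 0 0;-1 0.012 -0.039 0 0 0 0;-1 0.012 -0.039 0 0 0 0"

```text
clock: 33.35
eef_pos: [0.5566, 0.1081, 0.1277]
tool_rot: [0.01, 1.0, 0.0, -0.0]
ft_force: [1.5, 0.4, -1.2]
grip_width: -0.0004
grasp_force: 0.0
```

Call:
send_rows:
  steps: "-1 0.014 -0.039 0 0 0 0;-1 0.014 -0.039 0 0 0 0;-1 0.014 -0.039 0 0 0 0;-1 0.014 -0.039 0 0 0 0;-1 0.012 -0.039 0 0 0 0"

```text
clock: 33.77
eef_pos: [0.6252, -0.0873, 0.1275]
tool_rot: [0.011, 1.0, 0.0, 0.0]
ft_force: [1.6, 0.9, 0.5]
grip_width: -0.0001
grasp_force: 0.0
```

Call:
send_rows:
  steps: "-1 0 0 -0.015 0 0 0;-1 0 0 -0.015 0 0 0;-1 0 0 0 0 0 0;-1 0 0 0 0 0 0;-1 0 0 0 0 0 0"

```text
clock: 34.18
eef_pos: [0.6247, -0.085, 0.0982]
tool_rot: [0.01, 1.0, 0.0, 0.0]
ft_force: [0.0, 0.9, -0.2]
grip_width: -0.0002
grasp_force: 0.0
```

```bash
python3 - <<'E'
from h import *
c=cam("scene");W=cloud(c);X,Y,Z=W[...,0],W[...,1],W[...,2]
m=(Z>.068)&(Z<.08)&(X>.56)&(X<.71)&(Y>-.07)&(Y<-.03)
for k,s,ce in comps(m): print(s[4],W[k].mean(0).round(4))
print(lenses(c,.05));print(get_obs()["eef_pos"])
E
```

```text
50 [ 0.6277 -0.0524  0.0728]
[[0.4613, -0.378, 0.0619, 77], [0.464, -0.2884, 0.0625, 76], [0.5487, -0.3577, 0.0621, 94], [0.545, -0.281, 0.0621, 91], [0.6286, -0.0529, 0.0739, 79], [0.702, -0.3294, 0.0703, 232]]
[ 0.62515137 -0.0849238   0.09869771]
```

Call:
send_rows:
  steps: "-1 0 0 -0.025 0 0 0;-1 0 0 -0.025 0 0 0;-1 0 0 0 0 0 0;-1 0 0 0 0 0 0;-1 0.0008 0.008 0 0 0 0"

```text
clock: 34.65
eef_pos: [0.6263, -0.0783, 0.0495]
tool_rot: [0.011, 1.0, -0.0, 0.001]
ft_force: [-0.5, -0.3, -0.3]
grip_width: -0.0001
grasp_force: 0.0
```

Call:
send_rows:
  steps: "-1 0.0008 0.008 0 0 0 0;-1 0.0008 0.008 0 0 0 0;-1 0.0008 0.008 0 0 0 0;-1 0.0008 0.008 0 0 0 0;-1 0.0008 0.008 0 0 0 0"

```text
clock: 35.07
eef_pos: [0.6305, -0.0369, 0.0491]
tool_rot: [0.011, 1.0, -0.0, 0.001]
ft_force: [0.8, -3.6, 3.1]
grip_width: -0.0
grasp_force: 1.7
```

Call:
send_rows:
  steps: "-1 0.0008 0.008 0 0 0 0;-1 0.0006 0.006 0 0 0 0;-1 0 0 0 0 0 0;-1 0 0 0 0 0 0;-1 0 0 0 0 0 0"

```text
clock: 35.48
eef_pos: [0.63, -0.0229, 0.047]
tool_rot: [0.01, 1.0, 0.001, -0.001]
ft_force: [-0.4, 0.4, -0.2]
grip_width: -0.0003
grasp_force: 0.0
```

Call:
send_rows:
  steps: "-1 0.0004 0.004 0 0 0 0;-1 0.0004 0.004 0 0 0 0;-1 0 0 0 0 0 0;-1 0 0 0 0 0 0;-1 0 0 0 0 0 0"

```text
clock: 35.9
eef_pos: [0.6302, -0.0209, 0.0471]
tool_rot: [0.013, 1.0, -0.004, -0.001]
ft_force: [-1.9, -12.6, 0.6]
grip_width: 0.0005
grasp_force: 6.4
```

```bash
python3 - <<'E'
from h import *
c=cam("scene");W=cloud(c);X,Y,Z=W[...,0],W[...,1],W[...,2]
m=(Z>.068)&(Z<.078)&(X>.56)&(X<.71)&(Y>-.03)&(Y<.03)
for k,s,ce in comps(m): print(s[4],W[k].mean(0).round(4))
E
```

```text
68 [ 0.6388 -0.0054  0.0725]
```

Call:
send_rows:
  steps: "-1 0 -0.008 0 0 0 0;-1 0 -0.008 0.03 0 0 0;-1 0 0 0.04 0 0 0;-1 -0.034 0.004 0 0 0 0;-1 -0.034 0.004 0 0 0 0"

```text
clock: 36.37
eef_pos: [0.5679, -0.0238, 0.1215]
tool_rot: [0.011, 1.0, 0.0, 0.005]
ft_force: [-0.3, -0.0, -0.5]
grip_width: -0.0005
grasp_force: 0.0
```

Call:
send_rows:
  steps: "-1 -0.034 0.004 0 0 0 0;-1 -0.034 0.004 0 0 0 0;-1 -0.034 0.004 0 0 0 0;-1 -0.034 0.004 0 0 0 0;-1 0 0 0 0 0 0"

```text
clock: 36.78
eef_pos: [0.418, -0.0067, 0.1158]
tool_rot: [0.01, 1.0, 0.001, -0.006]
ft_force: [-0.5, -0.8, -0.7]
grip_width: -0.0
grasp_force: 0.0
```

Call:
send_rows:
  steps: "-1 0 0 -0.025 0 0 0;-1 0 0 -0.02 0 0 0;-1 0 0 0 0 0 0;-1 0 0 0 0 0 0;-1 0 0 0 0 0 0"

```text
clock: 37.2
eef_pos: [0.4282, -0.0075, 0.0735]
tool_rot: [0.011, 1.0, 0.0, 0.0]
ft_force: [0.2, -0.1, 0.2]
grip_width: 0.0001
grasp_force: 0.0
```

```bash
python3 - <<'E'
from h import *
for n in("scene","top"):
  c=cam(n);W=cloud(c);X,Y,Z=W[...,0],W[...,1],W[...,2]
  for nm,m in(("tab",(Z>.068)&(Z<.078)&(X>.56)&(X<.71)&(Y>-.06)&(Y<.03)),("bar",(Z>.044)&(Z<.065)&(X>.45)&(X<.56)&(Y>.3)&(Y<.37))):
    for k,s,ce in comps(m): print(n,nm,s[4],W[k].mean(0).round(4))
  print(lenses(c,.05,box=(.4,.6,-.43,-.22)))
print(get_obs()["eef_pos"])
E
```

```text
scene tab 50 [0.6324 0.0023 0.0731]
scene bar 62 [0.5086 0.3351 0.0516]
[[0.4597, -0.3761, 0.0622, 79], [0.4673, -0.287, 0.0623, 80], [0.5466, -0.3574, 0.0616, 96], [0.5446, -0.2815, 0.0622, 90]]
top tab 53 [0.6287 0.0012 0.0744]
top bar 89 [0.5051 0.3347 0.0532]
[[0.5427, -0.3591, 0.0637, 122], [0.541, -0.2825, 0.0645, 129], [0.461, -0.2882, 0.0643, 130], [0.4558, -0.378, 0.0639, 126]]
[ 0.42881004 -0.00759635  0.07386821]
```

Call:
send_rows:
  steps: "-1 -0.001 0.001 -0.015 0 0 0;-1 0 0 -0.018 0 0 0;-1 0 0 0 0 0 0;-1 0 0 0 0 0 0;-1 0 0 0 0 0 0"

```text
clock: 37.72
eef_pos: [0.4299, -0.0066, 0.0438]
tool_rot: [0.011, 1.0, 0.0, 0.004]
ft_force: [-4.1, 1.2, 21.8]
grip_width: -0.0001
grasp_force: 11.0
```

Call:
send_rows:
  steps: "-1 0 0 0.015 0 0 0;-1 0 0 0.018 0 0 0;-1 -0.001 0.029 0 0 0 0;-1 -0.001 0.028 0 0 0 0;-1 0 0 0 0 0 0"

```text
clock: 38.13
eef_pos: [0.4261, 0.0536, 0.0744]
tool_rot: [0.009, 1.0, 0.001, 0.002]
ft_force: [-0.5, 0.2, -0.8]
grip_width: 0.0003
grasp_force: 0.0
```

Call:
send_rows:
  steps: "-1 0 0 0 0 0 0;-1 0 0 -0.016 0 0 0;-1 0 0 -0.017 0 0 0;-1 0 0 0 0 0 0;-1 0 0 0 0 0 0"

```text
clock: 38.55
eef_pos: [0.4272, 0.0503, 0.0436]
tool_rot: [0.011, 1.0, 0.001, 0.003]
ft_force: [-5.5, 1.3, 27.3]
grip_width: -0.0001
grasp_force: 13.8
```

Call:
send_rows:
  steps: "-1 0 0 0 0 0 0;-1 0 0 0.03 0 0 0;-1 0 0 0.04 0 0 0;-1 0 0 0.04 0 0 0;-1 0 0 0 0 0 0"

```text
clock: 38.97
eef_pos: [0.4298, 0.0501, 0.1575]
tool_rot: [0.011, 1.0, 0.001, 0.007]
ft_force: [1.2, 0.4, -0.3]
grip_width: -0.0
grasp_force: 0.0
```

Call:
send_rows:
  steps: "-1 -0.02 0 0.02 0 0 0;-1 -0.02 0 0 0 0 0;-1 0 0 0 0 0 0;-1 0 0 0 0 0 0;-1 0 0 0 0 0 0"

```text
clock: 39.38
eef_pos: [0.3852, 0.0499, 0.17]
tool_rot: [0.011, 1.0, -0.0, 0.001]
ft_force: [0.7, 0.7, -0.4]
grip_width: 0.0001
grasp_force: 0.0
```

```bash
python3 - <<'E'
from h import *
c=cam("scene");save(c,"end.png");print(lenses(c,.05,box=(.4,.6,-.43,-.22)));print(get_obs()["eef_pos"],get_obs()["ft_force"])
E
```

```text
[[0.4604, -0.377, 0.0619, 79], [0.4686, -0.2877, 0.0625, 83], [0.5479, -0.3572, 0.0621, 94], [0.5456, -0.2813, 0.0619, 94]]
[0.38526371 0.05000939 0.16982263] [-0.0577262  -0.47545043 -0.57583922]
```

View pics/end.png

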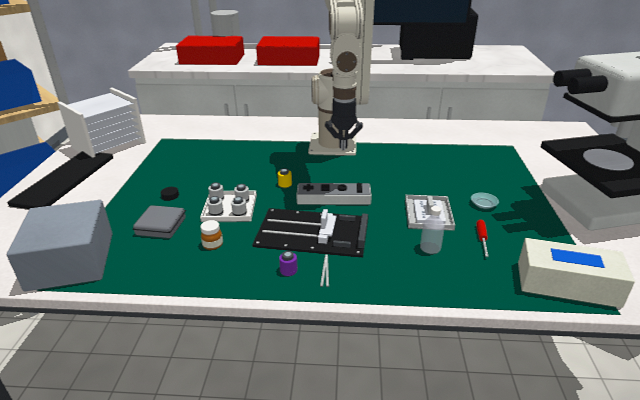

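The picture shows four lenses upright in the white tray (229,200), the carrier in the steel tray (430,211) and the jaw closed (326,226). All the bystanders are in their places.

```bash
python3 -c "
from workcell import *
print(job_done())"
```

```text
the job is handed in; nothing more can be done
None
```

I handed the job in with every step carried out in order: four lenses upright in the white tray, carrier flat in the steel tray, jaw closed, keys pressed as asked, bystanders in place; the hand-in gave no verdict.

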